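Push the square bench dog down

ROBOT

A 7-joint arm with a two-finger parallel gripper is mounted at the origin on the work surface. World frame = base frame: x ahead of the robot, y to its left, z up, the work surface at z = 0. Lengths are in m, angles in rad, forces in N, time in s.
With the tool pointing down it reaches from about 0.425 to 1.025 m from the base axis. Payload 3.6 kg.
Tool frame: the origin (TCP) lies on the centre line of the jaws, within the pads' length; the fingertips stand 25 mm ahead of it and the grasp point (between the pads) lies 6 mm ahead of it (robot.finger_overhang is the distance from the TCP to the fingertips, in m); z points along the fingers, y is the direction in which the jaws open and shut (so a half turn about z gives the same grasp; the last joint's range is limited). The gripper opens to 85 mm and grips with 20 to 120 N. Pads are 22 mm wide; open, the fingers measure 114 mm over their backs; the gripper's body (76 mm by 85 mm) begins 54 mm behind the grasp point. The pads swing forward as they close: fully open they stand 13 mm farther back than shut.
Start: joints at [1.024, 0.591, 0.048, 1.609, -0.033, 0.943, -0.034], TCP at [0.318, -0.652, 0.232] pointing down, gripper open.
Joint ranges: [-2.69, 2.69], [-0.47, 2.24], [-1.27, 1.36], [0.19, 2.51], [-1.53, 4.68], [0.08, 2.07], [-3.09, 3.09]. Speed limits (rad/s): [2.57, 2.57, 3.14, 3.14, 3.14, 3.14, 3.14].

INTERFACE

Orientations are given as a unit quaternion [w, x, y, z].
In Python, from bench import robot, vision gives the robot as it stands.
- The arm moves only by the tool servo_tool, never from a script. Its argument "rows" is a list of rows, each an object of numbers: "x", "y", "z": the shift along the tool's x, y, z in m; "spin": the turn about the tool's z in degrees. In form: [{"x": .., "y": .., "z": .., "spin": ..}, ...]. A call has 1 to 20 rows; each row shifts and turns the commanded pose from where the row before left it, along the tool's axes as they then stand; what a row does not reach is not made up. A row lasts 1/8 s, in which the tool goes at most 62.5 mm and 10.7 degrees, less where a joint would pass 70% of its speed; a pose out of reach is approached as far as the arm can. A call is refused whole if a number of a shift passes 0.0625 or a number of a turn 10.7, either way. A call with a gripper value outside its range is refused whole. "fingers" is the closure, from 0 (fully open) to 1 (shut), set as the call begins (left out, the last holds). The fingers move at their own pace and stop on an object; the grip force is fixed at half the most. Time passes only in rows, so rows that do not move let the fingers close. It gives the time, the measured TCP pose, the force and the opening at its end, in the units of the state.
- robot.get_obs(): the state, without advancing time (a new reading comes with each control period).
- vision.camera(name): name is "side" or "top"; returns a dict with "frame" (420x560x3 uint8, red, green, blue), "fovy" (degrees; the focal length in pixels is half the picture's height over the tangent of half this angle, whatever the lens; pixels are square), "cx", "cy" (the principal point, pixels), "k1" (the pictures are not rectified: a ray, as slopes to the right and down, at radius r is drawn at 1 + k1 r^2 times it, then the intrinsics apply), "pose" (4x4, takes a point from camera to world coordinates). Camera axes: x right, y up, looking along -z (the intrinsics and any distortion apply to the point x, -y, -z); pixel columns grow to the right and rows downward; lengths in m; the calibration is good to about 2 mm. A picture is of the moment at which its call begins. There is no depth.
- robot.sign_off(): hands the job in, once; it reports no verdict.
The state is a dict: "clock": time; "joint_pos": joint angles; "joint_vel": joint speeds; "joint_torque": joint torques, N m; "eef_pos": TCP position; "tool_rot": TCP orientation; "contact_force": force on the tool from outside, world axes, zero at the start; "wrist_torque": the same for the moment, N m; "opening": finger opening in m.
Only numpy, scipy, OpenCV 4.12 (cv2) and the standard library are available. Lean on these libraries where they do the work, as an engineer would, in place of code of your own. Each camera call takes 0.05 s, during which the arm holds its last target. There are 200 camera calls.

TASK

The next panel has to go over the clamping board: with the fingertips, push the square-headed bench dog gently straight down until its head rests on the board, then take the hand away. Do not pull the dog up, do not touch the four round dogs, which stay standing as they are, and leave everything else lying on the board and bench where it is.

Things in the scene. Friction and masses are not known exactly. Their poses are not given: they have to be found in the camera images.
- square_dog: Square bench dog, brown wood: flat head 42 x 42 mm, 10 mm thick, on a 20 mm shank sliding upright in a hole of the board. Origin: centre of the head's underside, which starts 18 to 26 mm above the board; z up, head's top 10 mm higher. Stays at any height, can be pulled up, goes down under about 4 N to a solid stop, where the underside rests on the board.
- board: Fixed perforated clamping board, 260 mm (its x) by 360 mm (its y), turned up to 15 degrees. Origin: centre of its underside on the bench; z up, its top 45 mm higher. 12 dark holes: rows at x -80, 0, 80 mm, in each y -120, -40, 40, 120 mm. The five dogs stand in holes of the outer two rows, any dog in any of the five places, 80 mm or more apart.
- round_dog_a: One of four alike: a round bench dog in the same brown wood: round head 28 mm across, 10 mm thick, on a 20 mm round shank. Standing 18 to 26 mm above the board. Origin at the centre of the head's underside, z up; the head's top is 10 mm higher. To be left alone.
- round_dog_b: One of four alike: a round bench dog in the same brown wood: round head 28 mm across, 10 mm thick, on a 20 mm round shank. Standing 18 to 26 mm above the board. Origin at the centre of the head's underside, z up; the head's top is 10 mm higher. To be left alone.
- round_dog_c: One of four alike: a round bench dog in the same brown wood: round head 28 mm across, 10 mm thick, on a 20 mm round shank. Standing 18 to 26 mm above the board. Origin at the centre of the head's underside, z up; the head's top is 10 mm higher. To be left alone.
- round_dog_d: One of four alike: a round bench dog in the same brown wood: round head 28 mm across, 10 mm thick, on a 20 mm round shank. Standing 18 to 26 mm above the board. Origin at the centre of the head's underside, z up; the head's top is 10 mm higher. To be left alone.
- tape: Tape measure, a bystander lying on the board: yellow case 56 x 50 mm, 34 mm high, origin at the centre of its underside.
- offcut: Wooden offcut, a bystander lying on the board: 50 x 24 mm, 24 mm high, origin at the centre of its underside, long side along its x.
- pencil: Flat carpenter's pencil, a bystander lying on the board: 150 mm long along its y, 14 mm wide, 8 mm high, origin at the centre of its underside.
- glue: White glue bottle, a bystander standing on the bench left of the board: 66 mm across, 170 mm high, origin at the centre of its underside.
- rule: Steel rule, a bystander lying on the bench to the left: 200 mm long along its x, 30 mm wide, 6 mm thick, origin at the centre of its underside.
There are look-alikes about, which are no part of the job. What is shaped like the square_dog but blue, pink or purple is not meant.

How it is judged:
By the outcome, as a careful person would: the job done as asked, in the order asked, and still so for the second after the job is handed in, with the robot touching nothing.
It also fails if it takes over 32 s, if anything falls off the work surface, if the arm or the gripper's body presses on something with over 40 N, if the wrist force passes 120 N, or if a joint passes its speed limit or range.

## Working session

There is one attempt and no reset: what is moved stays moved. The work goes in short steps, Python scripts to look and compute and a tool call to move; the robot and the scene stay as the last step left them, time stands still between calls to the robot, and variables do not carry over. Pictures are saved under pics/ and viewed, about 8 in all and at most 12, crops included, and the job is handed in when it is done.

Besides the shell and the picture viewer there is one more tool, called after "Request:" by a JSON object that holds its "method" and its "body". servo_tool: Moves the arm, as the interface text tells. Its arguments: {"type":"object","properties":{"rows":{"type":"array"},"fingers":{"type":"number"}},"required":["rows"]}

```bash
mkdir -p pics; cat > h.py <<'E'
import numpy as np, cv2, pickle
def K(c):
    f=210/np.tan(np.radians(c["fovy"])/2); return np.array([[f,0,c["cx"]],[0,f,c["cy"]],[0,0,1.]]),np.array([c["k1"],0,0,0.])
def ray(c,uv):
    k,d=K(c); p=cv2.undistortPoints(np.array(uv,float).reshape(-1,1,2),k,d).reshape(-1,2)
    v=np.c_[p[:,0],-p[:,1],-np.ones(len(p))]@c["pose"][:3,:3].T
    return c["pose"][:3,3],v
def plane(c,uv,z):
    o,v=ray(c,uv); return o+v*((z-o[2])/v[:,2])[:,None]
def proj(c,P):
    k,d=K(c); q=(np.atleast_2d(P)-c["pose"][:3,3])@c["pose"][:3,:3]; q=q*[1,-1,-1]
    return cv2.projectPoints(q,np.zeros(3),np.zeros(3),k,d)[0].reshape(-1,2)
def snap(n,tag):
    from bench import vision
    c=vision.camera(n); c["pose"]=np.array(c["pose"]); pickle.dump(c,open(f"{n}_{tag}.pkl","wb"))
    cv2.imwrite(f"pics/{n}_{tag}.png",c["frame"][:,:,::-1]); return c
E
python3 - <<'E'
from h import *
from bench import robot
for n in("top","side"):
    c=snap(n,"0"); print(n,c["fovy"],c["cx"],c["cy"],c["k1"],c["pose"].round(3).tolist())
o=robot.get_obs(); print(o)
E
```

```text
top 54.56781382624564 283.3084327358938 207.69628381639072 -0.05862084148071614 [[0.007, 0.996, -0.084, 0.437], [-1.0, 0.009, 0.014, 0.128], [0.015, 0.084, 0.996, 0.771], [0.0, 0.0, 0.0, 1.0]]
side 48.16433980898084 277.48348776853453 210.78998532238356 -0.06529940608221327 [[0.884, 0.291, -0.367, 0.144], [-0.468, 0.542, -0.698, -0.517], [-0.004, 0.789, 0.615, 0.61], [0.0, 0.0, 0.0, 1.0]]
{'clock': 0.1, 'joint_pos': array([ 1.02350368,  0.59204236,  0.04830471,  1.60969756, -0.03330066,
        0.94269448, -0.03372303]), 'joint_vel': array([ 0.00073165, -0.00190746,  0.00126736, -0.00356384,  0.00096061,
       -0.00034406,  0.00183158]), 'joint_torque': array([ 4.53948815e-03, -5.50000906e+01,  1.55287888e+00, -1.98825896e+01,
        9.66658699e-03,  3.79499965e-03,  3.02224294e-06]), 'eef_pos': array([ 0.31750586, -0.65094959,  0.23084313]), 'tool_rot': array([-9.77882246e-04,  9.74362417e-01,  2.24981871e-01, -2.84702937e-04]), 'contact_force': array([-0.00043949, -0.04398493,  0.00656402]), 'wrist_torque': array([-0.01389461, -0.00520179,  0.0268001 ]), 'opening': 0.0851751649985529}
```

View pics/top_0.png

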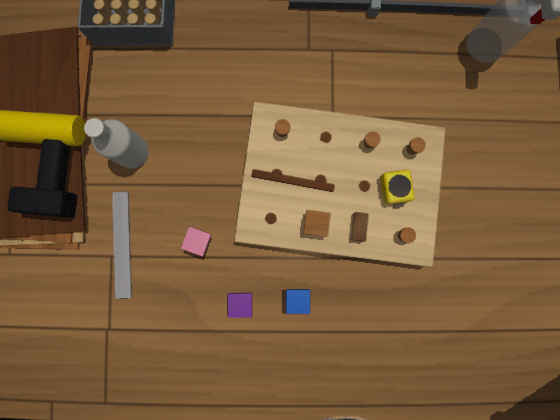

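View pics/side_0.png

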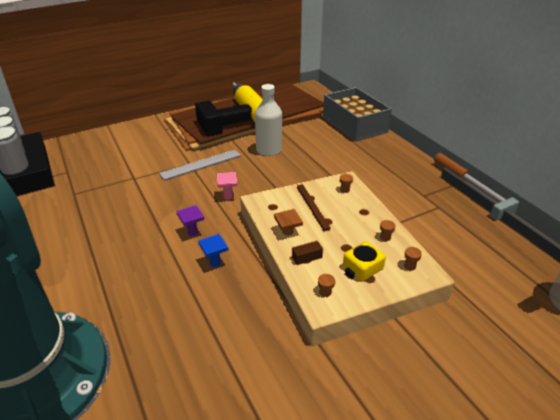

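Top view candidates: brown square head (317,223) on the board; dark offcut (360,227), lying and oblong; pink (196,242), purple (240,305) and blue (298,301) square dogs, which are the wrong colour; round heads (283,127), (372,139), (417,146) and (407,235). I choose the one at (317,223), side view (288,221). Next I measure it and check it in a crop.

```bash
python3 - <<'E'
from h import *
t=pickle.load(open("top_0.pkl","rb")); s=pickle.load(open("side_0.pkl","rb"))
a=cv2.resize(t["frame"][190:260,270:385],None,fx=5,fy=5,interpolation=2)
b=cv2.resize(s["frame"][190:270,250:365],None,fx=5,fy=5,interpolation=2)
cv2.imwrite("pics/crop.png",cv2.vconcat([a,b])[:,:,::-1][:750:1])
def head(c,x0,y0,x1,y1,seed):
    sub=c["frame"][y0:y1,x0:x1]; hsv=cv2.cvtColor(sub,cv2.COLOR_RGB2HSV)
    print(c["frame"][seed[1],seed[0]],hsv[seed[1]-y0,seed[0]-x0])
    v=hsv[seed[1]-y0,seed[0]-x0].astype(int)
    d=np.abs(hsv.astype(int)-v); m=((d[...,0]<8)&(d[...,2]<35)&(d[...,1]<50)).astype(np.uint8)
    n,l,st,ce=cv2.connectedComponentsWithStats(m); k=l[seed[1]-y0,seed[0]-x0]
    mm=(l==k).astype(np.uint8); ct=max(cv2.findContours(mm,0,2)[0],key=cv2.contourArea)
    r=cv2.minAreaRect(ct); print("area",st[k],"cen",ce[k]+[x0,y0],r[1],r[2]); print(cv2.boxPoints(r)+[x0,y0])
    return ce[k]+[x0,y0], cv2.boxPoints(r)+[x0,y0]
ct,bt=head(t,295,200,345,245,(317,222)); cs,bs=head(s,265,203,315,245,(287,217))
o1,v1=ray(t,ct);o2,v2=ray(s,cs)
A=np.c_[v1[0],-v2[0]]; q=np.linalg.lstsq(A,o2-o1,rcond=None)[0]
print("tri",o1+v1[0]*q[0],o2+v2[0]*q[1])
for z in(.073,.077,.081): print(z,plane(t,[ct],z),plane(s,[cs],z))
B=plane(t,bt,.077);print(B.round(4),[np.linalg.norm(B[i]-B[i-1]).round(4) for i in range(4)])
# neighbours
print("offcut",plane(t,[[360,227]],.069),"pencil ends",plane(t,[[253,174],[333,188]],.053))
E
```

```text
[141  92  50] [ 14 165 141]
area [  9  10  27  27 598] cen [316.97658863 222.84615385] (24.945606231689453, 25.120864868164062) 6.709836483001709
[[302.6382246  234.07508469]
 [305.57337856 209.12628174]
 [330.34812164 212.04095459]
 [327.41296768 236.98975754]]
[151  84  35] [ 13 196 151]
area [  9   6  29  18 317] cen [287.86750789 217.67507886] (16.50088882446289, 27.65807342529297) 86.633544921875
[[273.59310436 210.08275795]
 [301.20344925 208.45862198]
 [302.17241287 224.931036  ]
 [274.56206894 226.55517197]]
tri [0.47000499 0.06021594 0.07775289] [0.4688751  0.06075329 0.07764631]
0.073 [[0.47023345 0.05975359 0.073     ]] [[0.47171012 0.0657929  0.073     ]]
0.077 [[0.47004118 0.0601427  0.077     ]] [[0.46926946 0.06145431 0.077     ]]
0.081 [[0.46984892 0.06053181 0.081     ]] [[0.4668288  0.05711571 0.081     ]]
[[0.4507 0.0846 0.077 ]
 [0.4934 0.0797 0.077 ]
 [0.4887 0.0372 0.077 ]
 [0.4461 0.0423 0.077 ]] [np.float64(0.0425), np.float64(0.0429), np.float64(0.0428), np.float64(0.043)]
offcut [[ 0.46379241 -0.01533225  0.069     ]] pencil ends [[0.55729567 0.1719253  0.053     ]
 [0.53352135 0.02922104 0.053     ]]
```

View pics/crop.png

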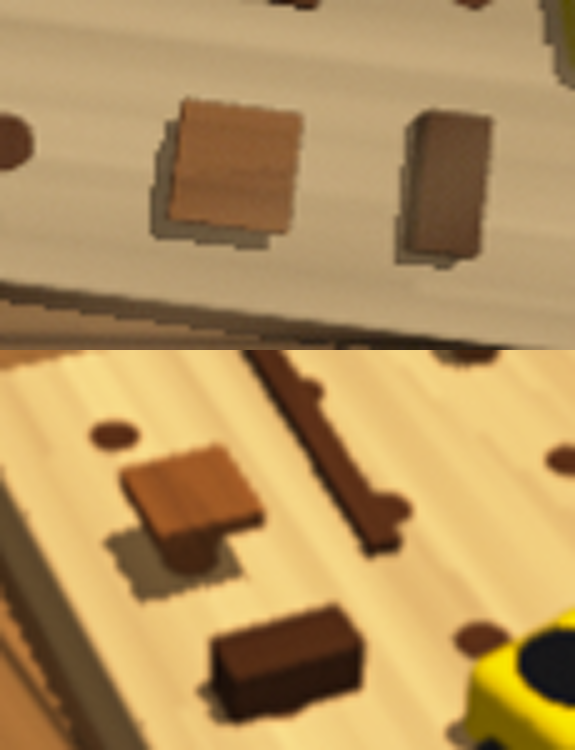

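The crop confirms it: a flat square brown head on a shank, with the dark offcut lying beside it. The head centre is at about (0.470, 0.0605), with its top at about z 0.0775. I shut the fingers and travel over it at the current height.

Request:
{"method": "servo_tool", "body": {"rows": [{"x":0.017,"y":-0.022},{"x":0.0345,"y":-0.044},{"x":0.0345,"y":-0.044},{"x":0.0345,"y":-0.044},{"x":0.0345,"y":-0.044},{"x":0.0345,"y":-0.044},{"x":0.0345,"y":-0.044},{"x":0.0345,"y":-0.044},{"x":0.0345,"y":-0.044},{"x":0.0345,"y":-0.044},{"x":0.0345,"y":-0.044},{"x":0.0345,"y":-0.044},{"x":0.0345,"y":-0.044},{"x":0.017,"y":-0.022},{"x":0,"y":0},{"x":0,"y":0}], "fingers": 1}}

```text
invalid input
```

Request:
{"method": "servo_tool", "body": {"rows": [{"x":0.017,"y":-0.022,"z":0,"spin":0},{"x":0.0345,"y":-0.044,"z":0,"spin":0},{"x":0.0345,"y":-0.044,"z":0,"spin":0},{"x":0.0345,"y":-0.044,"z":0,"spin":0},{"x":0.0345,"y":-0.044,"z":0,"spin":0},{"x":0.0345,"y":-0.044,"z":0,"spin":0},{"x":0.0345,"y":-0.044,"z":0,"spin":0},{"x":0.0345,"y":-0.044,"z":0,"spin":0},{"x":0.0345,"y":-0.044,"z":0,"spin":0},{"x":0.0345,"y":-0.044,"z":0,"spin":0},{"x":0.0345,"y":-0.044,"z":0,"spin":0},{"x":0.0345,"y":-0.044,"z":0,"spin":0},{"x":0.0345,"y":-0.044,"z":0,"spin":0},{"x":0.017,"y":-0.022,"z":0,"spin":0},{"x":0,"y":0,"z":0,"spin":0},{"x":0,"y":0,"z":0,"spin":0}], "fingers": 1}}

```text
clock: 2.1
eef_pos: [0.4691, 0.0577, 0.2315]
tool_rot: [0.0, 0.974, 0.224, -0.001]
contact_force: [-0.6, 0.4, -0.1]
opening: -0.0003
```

Request:
{"method": "servo_tool", "body": {"rows": [{"x":0.002,"y":-0.002,"z":0.015,"spin":0},{"x":0,"y":0,"z":0.025,"spin":0},{"x":0,"y":0,"z":0.025,"spin":0},{"x":0,"y":0,"z":0.025,"spin":0},{"x":0,"y":0,"z":0.015,"spin":0},{"x":0,"y":0,"z":0,"spin":0},{"x":0,"y":0,"z":0,"spin":0}]}}

```text
clock: 2.98
eef_pos: [0.471, 0.0614, 0.1273]
tool_rot: [0.0, 0.974, 0.225, 0.0]
contact_force: [0.4, -0.5, -0.1]
opening: -0.0003
```

```bash
python3 - <<'E'
from h import *
from bench import robot
print(robot.finger_overhang); o=robot.get_obs(); print(o["eef_pos"],o["contact_force"])
s=snap("side","1"); print(proj(s,o["eef_pos"]-[0,0,.025]))
t=snap("top","1")
a=cv2.resize(s["frame"][140:280,220:390],None,fx=4,fy=4,interpolation=2)
cv2.imwrite("pics/side1c.png",a[:,:,::-1])
E
```

```text
0.025
[0.47104923 0.06138834 0.12727119] [ 0.36883733 -0.52666308 -0.09180117]
[[288.90003681 206.32638306]]
```

View pics/side1c.png

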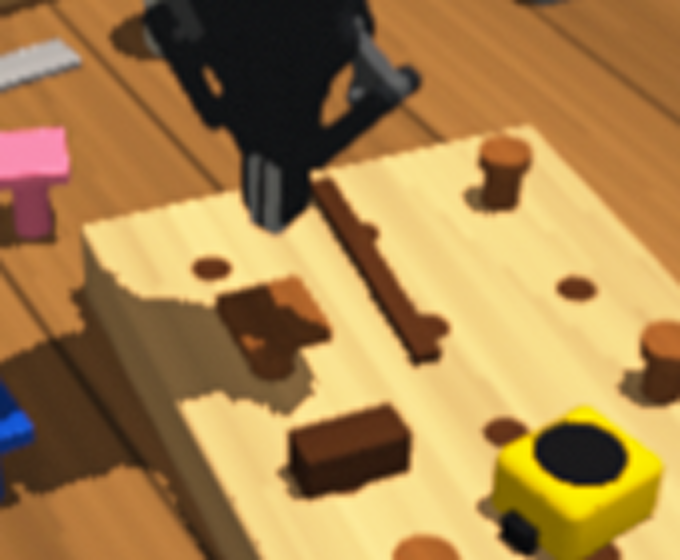

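The fingertips show at about side (289,197), but they were expected at (289,206), so I check the top view before pressing.

```bash
python3 - <<'E'
from h import *
t=pickle.load(open("top_1.pkl","rb"))
print(proj(t,[[.471,.0614,.102],[.471,.0614,.127]]))
a=cv2.resize(t["frame"][150:270,240:400],None,fx=4,fy=4,interpolation=2)
cv2.imwrite("pics/top1c.png",a[:,:,::-1])
E
```

```text
[[317.68952594 221.5403688 ]
 [319.24830178 220.74438835]]
```

View pics/top1c.png

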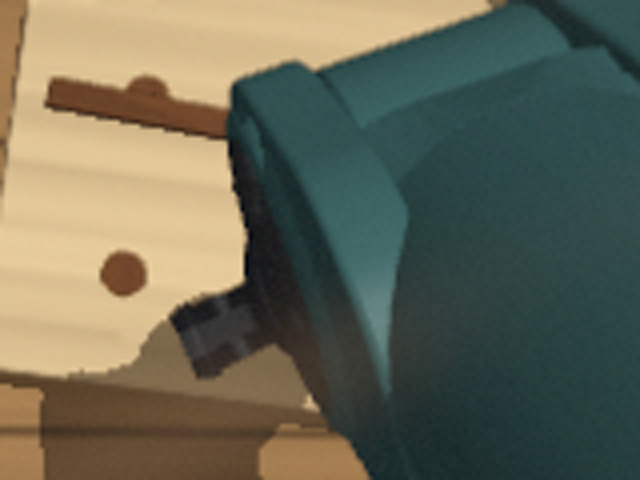

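Request:
{"method": "servo_tool", "body": {"rows": [{"x":0,"y":0,"z":0.01,"spin":0},{"x":0,"y":0,"z":0.009,"spin":0},{"x":0,"y":0,"z":0,"spin":0},{"x":0,"y":0,"z":0,"spin":0}]}}

```text
clock: 3.58
eef_pos: [0.4705, 0.0616, 0.1077]
tool_rot: [-0.0, 0.974, 0.225, -0.0]
contact_force: [0.1, -0.2, 0.1]
opening: -0.0
```

```bash
python3 - <<'E'
from h import *
from bench import robot
o=robot.get_obs(); print(o["eef_pos"],o["contact_force"])
s=snap("side","2"); print(proj(s,o["eef_pos"]-[0,0,.025]),proj(s,o["eef_pos"]))
a=cv2.resize(s["frame"][170:250,240:340],None,fx=7,fy=7,interpolation=2)
cv2.imwrite("pics/side2c.png",a[:,:,::-1])
E
```

```text
[0.47052825 0.06156159 0.10769517] [ 0.08105198 -0.17655546  0.13750505]
[[288.48038348 214.97560763]] [[288.629358   203.92664602]]
```

View pics/side2c.png

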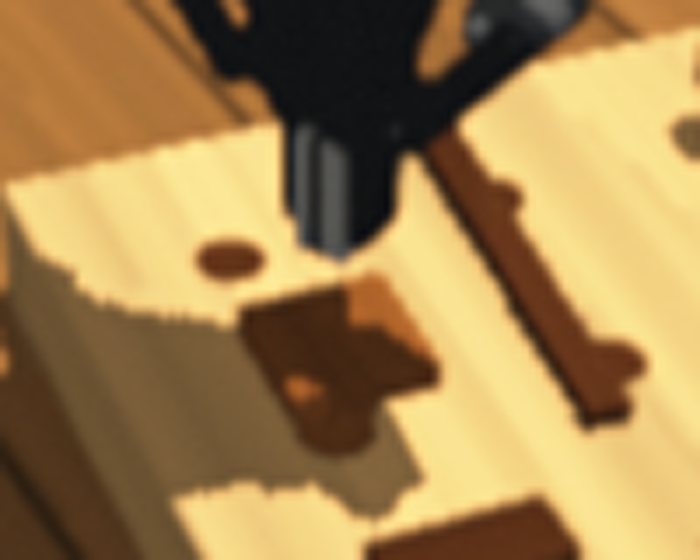

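Request:
{"method": "servo_tool", "body": {"rows": [{"x":0,"y":0,"z":0.003,"spin":0},{"x":0,"y":0,"z":0.003,"spin":0},{"x":0,"y":0,"z":0.002,"spin":0},{"x":0,"y":0,"z":0,"spin":0},{"x":0,"y":0,"z":0,"spin":0}]}}

```text
clock: 4.25
eef_pos: [0.4706, 0.0615, 0.0999]
tool_rot: [0.0, 0.974, 0.225, -0.0]
contact_force: [1.0, 0.6, -1.2]
opening: 0.0003
```

```bash
python3 - <<'E'
from h import *
from bench import robot
o=robot.get_obs(); print(o["eef_pos"],o["contact_force"],o["wrist_torque"])
s=snap("side","3"); 
print(proj(s,[[.4,-.1,.15],[.45,-.1,.15],[.47,-.2,.15],[.5,.25,.15]]))
a=cv2.resize(s["frame"][170:250,240:340],None,fx=7,fy=7,interpolation=2)
cv2.imwrite("pics/side3c.png",a[:,:,::-1])
E
```

```text
[0.47064072 0.06154455 0.09989385] [ 0.99045053  0.63187469 -1.22558136] [0.04919799 0.01655825 0.00695781]
[[300.60902289 254.75916588]
 [330.20171235 243.62925168]
 [383.59986984 283.05510991]
 [256.43706063 133.57479884]]
```

View pics/side3c.png

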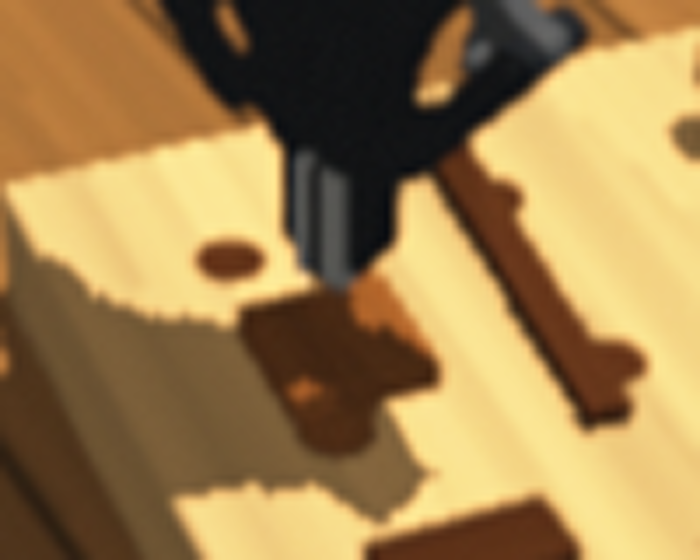

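The force is still only noise and the dog hasn't moved, so the tips stand higher than nominal. I keep descending slowly and watch the force.

Request:
{"method": "servo_tool", "body": {"rows": [{"x":0,"y":0,"z":0.003,"spin":0},{"x":0,"y":0,"z":0.003,"spin":0},{"x":0,"y":0,"z":0.002,"spin":0},{"x":0,"y":0,"z":0,"spin":0},{"x":0,"y":0,"z":0,"spin":0}]}}

```text
clock: 4.92
eef_pos: [0.4707, 0.0616, 0.0919]
tool_rot: [-0.0, 0.974, 0.225, 0.0]
contact_force: [0.1, 0.3, 0.2]
opening: 0.0
```

```bash
python3 - <<'E'
from h import *
from bench import robot
o=robot.get_obs(); print(o["eef_pos"],o["contact_force"],o["wrist_torque"])
s=snap("side","4"); 
a=cv2.resize(s["frame"][170:250,240:340],None,fx=7,fy=7,interpolation=2)
cv2.imwrite("pics/side4c.png",a[:,:,::-1])
E
```

```text
[0.47066433 0.06158526 0.09189015] [0.06534849 0.33034263 0.19749034] [ 0.05978822 -0.00116489 -0.00064374]
```

View pics/side4c.png

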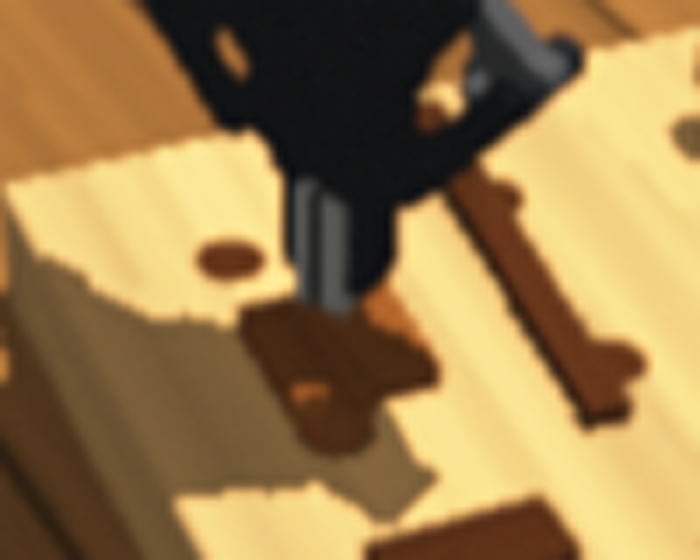

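Dog unmoved, tips at crop (340,310) closing on the head centre (335,333). Contact should come at about TCP z 0.08.

Request:
{"method": "servo_tool", "body": {"rows": [{"x":0,"y":0,"z":0.002,"spin":0},{"x":0,"y":0,"z":0.002,"spin":0},{"x":0,"y":0,"z":0.002,"spin":0},{"x":0,"y":0,"z":0.002,"spin":0},{"x":0,"y":0,"z":0.001,"spin":0},{"x":0,"y":0,"z":0.001,"spin":0}]}}

```text
clock: 5.72
eef_pos: [0.4706, 0.0615, 0.0818]
tool_rot: [0.0, 0.974, 0.225, -0.0]
contact_force: [-0.3, 0.5, 0.7]
opening: 0.0001
```

Request:
{"method": "servo_tool", "body": {"rows": [{"x":0,"y":0,"z":0.001,"spin":0},{"x":0,"y":0,"z":0.001,"spin":0},{"x":0,"y":0,"z":0.001,"spin":0},{"x":0,"y":0,"z":0.001,"spin":0},{"x":0,"y":0,"z":0,"spin":0}]}}

```text
clock: 6.35
eef_pos: [0.4707, 0.0616, 0.0779]
tool_rot: [0.0, 0.974, 0.225, 0.0]
contact_force: [-0.1, -0.0, 3.1]
opening: 0.0002
```

```bash
python3 - <<'E'
from h import *
from bench import robot
o=robot.get_obs(); print(o["eef_pos"],o["contact_force"],o["wrist_torque"])
s=snap("side","5"); 
a=cv2.resize(s["frame"][170:250,240:340],None,fx=7,fy=7,interpolation=2)
cv2.imwrite("pics/side5c.png",a[:,:,::-1])
E
```

```text
[0.47067471 0.06157523 0.07794541] [-0.0944991  -0.04042769  3.08201447] [ 0.00921574  0.09810846 -0.0134598 ]
```

View pics/side5c.png

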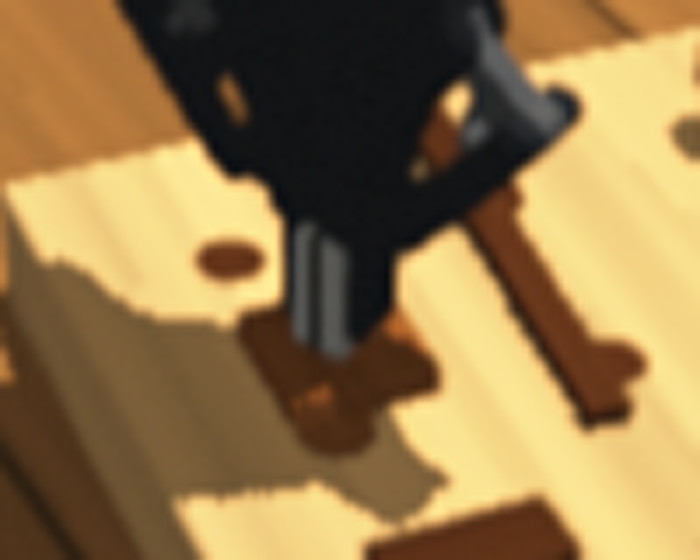

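The tips touched centrally on the head at TCP z≈0.079 (3 N). I push down gently; the stop is expected near 0.056.

Request:
{"method": "servo_tool", "body": {"rows": [{"x":0,"y":0,"z":0.001,"spin":0},{"x":0,"y":0,"z":0.002,"spin":0},{"x":0,"y":0,"z":0.002,"spin":0},{"x":0,"y":0,"z":0.002,"spin":0},{"x":0,"y":0,"z":0.002,"spin":0},{"x":0,"y":0,"z":0.002,"spin":0},{"x":0,"y":0,"z":0.002,"spin":0},{"x":0,"y":0,"z":0.001,"spin":0},{"x":0,"y":0,"z":0.001,"spin":0}]}}

```text
clock: 7.52
eef_pos: [0.4707, 0.0615, 0.0628]
tool_rot: [0.0, 0.974, 0.225, 0.0]
contact_force: [-1.3, 0.2, 2.8]
opening: -0.0001
```

Request:
{"method": "servo_tool", "body": {"rows": [{"x":0,"y":0,"z":0.001,"spin":0},{"x":0,"y":0,"z":0.001,"spin":0},{"x":0,"y":0,"z":0.001,"spin":0},{"x":0,"y":0,"z":0.001,"spin":0},{"x":0,"y":0,"z":0.001,"spin":0}]}}

```text
clock: 8.15
eef_pos: [0.4707, 0.0616, 0.0578]
tool_rot: [0.0, 0.974, 0.225, 0.0]
contact_force: [-0.3, 0.2, 3.9]
opening: -0.0002
```

Request:
{"method": "servo_tool", "body": {"rows": [{"x":0,"y":0,"z":0.0005,"spin":0},{"x":0,"y":0,"z":0.0005,"spin":0},{"x":0,"y":0,"z":0.0005,"spin":0}]}}

```text
clock: 8.52
eef_pos: [0.4707, 0.0616, 0.0564]
tool_rot: [0.0, 0.974, 0.225, 0.0]
contact_force: [0.7, 0.5, 3.2]
opening: 0.0004
```

Request:
{"method": "servo_tool", "body": {"rows": [{"x":0,"y":0,"z":0.0005,"spin":0},{"x":0,"y":0,"z":0.0005,"spin":0}]}}

```text
clock: 8.78
eef_pos: [0.4707, 0.0615, 0.0556]
tool_rot: [0.0, 0.974, 0.225, -0.0]
contact_force: [-0.7, -0.3, 11.7]
opening: -0.0003
```

Request:
{"method": "servo_tool", "body": {"rows": [{"x":0,"y":0,"z":0.0005,"spin":0},{"x":0,"y":0,"z":0,"spin":0}]}}

```text
clock: 9.02
eef_pos: [0.4706, 0.0616, 0.0556]
tool_rot: [0.0, 0.974, 0.225, 0.0]
contact_force: [-1.7, -0.7, 12.0]
opening: -0.0002
```

The solid stop is reached: z holds at 0.0556 with 12 N. I take the hand straight up, then aside.

Request:
{"method": "servo_tool", "body": {"rows": [{"x":0,"y":0,"z":-0.003,"spin":0},{"x":0,"y":0,"z":-0.01,"spin":0},{"x":0,"y":0,"z":-0.025,"spin":0},{"x":0,"y":0,"z":-0.045,"spin":0},{"x":0,"y":0,"z":-0.045,"spin":0},{"x":0,"y":0,"z":-0.04,"spin":0},{"x":-0.017,"y":0.022,"z":-0.015,"spin":0},{"x":-0.0345,"y":0.044,"z":0,"spin":0},{"x":-0.0345,"y":0.044,"z":0,"spin":0},{"x":-0.0345,"y":0.044,"z":0,"spin":0},{"x":-0.0345,"y":0.044,"z":0,"spin":0},{"x":-0.0345,"y":0.044,"z":0,"spin":0},{"x":-0.0345,"y":0.044,"z":0,"spin":0},{"x":-0.0345,"y":0.044,"z":0,"spin":0},{"x":-0.0345,"y":0.044,"z":0,"spin":0},{"x":-0.017,"y":0.022,"z":0,"spin":0},{"x":0,"y":0,"z":0,"spin":0}]}}

```text
clock: 11.15
eef_pos: [0.3641, -0.4326, 0.238]
tool_rot: [0.0, 0.975, 0.223, -0.0]
contact_force: [-0.5, 1.4, -0.2]
opening: 0.0002
```

```bash
python3 - <<'E'
from h import *
from bench import robot
print(robot.get_obs()["contact_force"])
for n,w in(("side",(250,190,365,270)),("top",(270,190,385,260))):
    c=snap(n,"9"); o=pickle.load(open(n+"_0.pkl","rb"))
    d=(cv2.absdiff(c["frame"],o["frame"]).max(2)>40).astype(np.uint8)
    k,l,st,ce=cv2.connectedComponentsWithStats(d); print(n,[(x.round().tolist(),int(s[4])) for x,s in zip(ce[1:],st[1:]) if s[4]>8])
    print(proj(c,[.4697,.0605,.055]))
s=cv2.resize(pickle.load(open("side_9.pkl","rb"))["frame"],(800,600))
cv2.imwrite("pics/side9.png",s[:,:,::-1])
E
```

```text
[-0.47220671  1.36692283 -0.18577063]
side [([540.0, 92.0], 7002), ([11.0, 183.0], 114), ([29.0, 220.0], 296), ([534.0, 228.0], 232), ([287.0, 224.0], 624), ([502.0, 340.0], 18590), ([17.0, 246.0], 14), ([11.0, 257.0], 33), ([37.0, 262.0], 94), ([53.0, 349.0], 127), ([72.0, 358.0], 21), ([74.0, 395.0], 588), ([105.0, 412.0], 813), ([4.0, 419.0], 14)]
[[288.20595455 227.21913115]]
top [([306.0, 231.0], 111), ([324.0, 219.0], 56), ([493.0, 359.0], 6634), ([536.0, 405.0], 1527)]
[[315.56097933 223.62871401]]
```

View pics/side9.png

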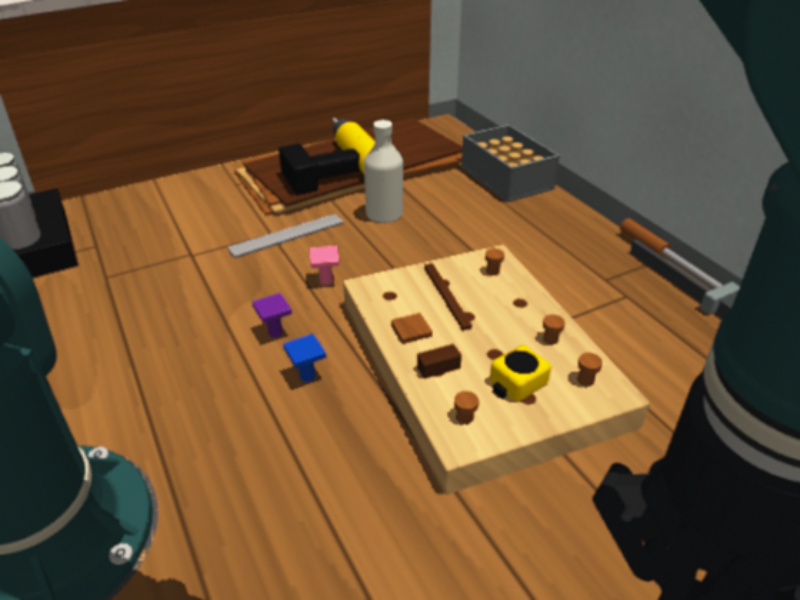

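The square head now lies flat on the board at side (288,228), matching its predicted seated position of (288,227). Nothing else on the board or bench changed between the pictures, apart from the arm.

```bash
python3 -c "
from bench import robot
print(robot.sign_off())"
```

```text
the job is handed in; nothing more can be done
None
```

The brown square-headed dog is pushed down until its head rests on the board. The hand is well clear of it, and the job was handed in at about 11 s of the 32 s limit.

- **Pushing:** I used shut fingertips on the centre of the head. It slid down at about 3–4 N and met a solid stop at TCP z 0.0556 m, with about 12 N at most.
- **Last check:** in the side picture the head lies flat on the board at pixel (288,228), against a predicted (288,227). Comparing pictures before and after in both views, only the square dog, its shadow and the arm changed; the round dogs and everything else lying about stayed put.
- **What disagreed:** the tips were expected 25 mm ahead of the TCP. The pictures and the contact height put them almost level with it, so I went down in small steps, watching the force.
- **Refused call:** my first move call was rejected as "invalid input" and moved nothing. I sent it again with every value filled in.

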